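# Hang the tube draining rack on its two cradle hooks

## Robot

A 6-joint arm with a two-finger parallel gripper is mounted at the origin on the work surface. World frame = base frame: x ahead of the robot, y to its left, z up, the work surface at z = 0. Lengths are in m, angles in rad, forces in N, time in s.
With the tool pointing down it reaches from about 0.275 to 0.825 m from the base axis. Payload 4.9 kg.
Tool frame: the origin (TCP) lies midway between the tips of the shut fingers; the grasp point (between the pads) lies 19 mm behind it (bot.grip_depth is the distance from the TCP to the grasp point, in m); y points along the fingers, x is the direction in which the jaws open and shut, and the axes are right-handed (so a half turn about y gives the same grasp; the last joint's range is limited). The gripper opens to 85 mm and grips with 20 to 120 N. Pads are 22 mm wide; open, the fingers measure 114 mm over their backs; the gripper's body (76 mm by 85 mm) begins 54 mm behind the grasp point. The pads swing forward as they close: fully open they stand 13 mm farther back than shut.
Start: joints at [1.182, 0.326, -0.193, 1.052, 0, 1.437], TCP at [0.139, 0.532, 0.231] pointing down, gripper open.
Joint ranges: [-2.65, 2.65], [-0.97, 1.79], [-1.3, 1.35], [-1.93, 2.1], [-1.47, 1.37], [-3.14, 3.14]. Speed limits (rad/s): [2.57, 2.57, 3.14, 3.14, 3.14, 3.14].

## Interface

Orientations are given as a unit quaternion [w, x, y, z].
In Python, from cell import bot gives the robot as it stands. Calls block until the motion is done:
- bot.move_pose(position, orientation): joint-space move of the TCP to a pose.
- bot.move_linear(position, speed=0.15, rotation=None, until_force=None): straight line of the TCP; rotation=None keeps the orientation; speed is the mean speed in m/s. With until_force (N) it stops when the force on the tool has changed by that much, and returns True; else False.
- bot.goto_joints(angles): joint-space move.
- bot.set_gripper(opening, grasp_force=None): opening from 0.0 (shut) to 1.0 (fully open); grasp_force is the grip in N (None keeps the last); returns when the fingers have stopped.
- bot.wait(seconds).
- bot.solve_ik(position, orientation): joint angles nearest the present ones, or None.
- bot.camera(name): name is "scene" or "side" or "wrist"; returns the picture (480x640x3 uint8, red, green, blue); there is no depth.
- bot.calibration(name): a dict with "mtx" (3x3 intrinsics, pixels), "extrinsics" (4x4, takes a point from world to camera coordinates); the wrist camera has in their place "hand_eye" (4x4, takes a point from camera to tool coordinates, whose origin is the TCP and whose axes are the tool frame's). Camera axes: x right, y down, z forward; pixel columns grow to the right and rows downward; lengths in m; the calibration is good to about 2 mm. A picture is of the moment at which its call begins: read the wrist's pose just before it. calibration takes no time and is no camera call.
A pose or a line that the arm cannot do raises bot.PlanningError and nothing moves.
- bot.close_job(): hands the job in, once; it reports no verdict.
Trained networks look in the newest picture that a camera, given by its name, has taken for a name from the list of things; names that differ only in an ending like _2 or _b are one class to them, and where a whole thing is asked for, a point or a joint stands for the part that bears it (a point fixed in the world has none). Each returns a list of dicts, best first, with "confidence" (0 to 1); they miss things now and then, are a little off and sometimes report something else, mostly with a low value. They report only what shows in the picture. A call takes as long as a camera call.
- bot.search_frame(camera, thing): "bbox" ([left, top, width, height] in pixels, round what is visible of it).
Readings, each from a call of its own:
- bot.read_clock(): time.
- bot.read_joint_positions(): joint angles.
- bot.read_joint_vel(): joint speeds.
- bot.read_joint_efforts(): joint torques, N m.
- bot.read_position(): TCP position.
- bot.read_tool_rot(): TCP orientation.
- bot.read_ft_force(): force on the tool from outside, world axes, zero at the start.
- bot.read_moment(): the same for the moment, N m.
- bot.read_gripper_width(): opening from 0.0 (shut) to 1.0 (fully open).
Only numpy, scipy, OpenCV 4.12 (cv2) and the standard library are available. Lean on these libraries where they do the work, as an engineer would, in place of code of your own. Each camera call takes 0.05 s, during which the arm holds its last target.

## Task

Take the draining rack of washed tubes by its grip, keep it upright, and hang it over the drip tray with one end of its top bar down in the cradle of each of the two hooks on the stand. Before you let go, lean on it with about a kilogram's push for a moment and feel that both hooks bear it, never forcing it with more than two kilograms on a hook; then leave it hanging still on both hooks. Do not disturb the other things on the bench.

Things in the scene. Friction and masses are not known exactly. Their poses are not given: they have to be found in the camera images.
- rack: Grey draining rack with ten clear tubes fixed in it, standing on the bench; 200 wide (its y), 44 deep (x), 151 mm high; 0.4 to 0.7 kg, centre of mass central, below the bar. Origin: centre of its underside. End cheeks (outer faces y = +-71 mm; above z = 62 mm only 16 mm wide straps) carry a round 10 mm bar along y, axis at z = 140 mm. Tube tops at z = 89 mm. Same both ways round: either end may go on either hook.
- grip (a point): Centre of the grip block in the middle of the rack's bar, on the bar's axis, 140 mm above the rack's underside. The block is 16 mm thick (rack x), 50 mm long (y), 22 mm high. Axes as the rack's.
- bar_a (a point): Point on the bar's axis in the middle of the free stub at the rack's +y end (y = +82.5 mm). Each stub is 23 mm long, 10 mm thick, from the cheek to a round end head of 18 mm diameter (y = 94 to 100 mm).
- bar_b (a point): The same at the rack's -y end (y = -82.5 mm).
- rail: Fixed level steel rod, 12 mm thick, 420 mm long (its y), 195 to 245 mm up, clamped across two upright rods (12 mm thick, 342 mm high, 360 mm apart, 12 mm behind it). Origin: middle of its axis; x points away from the robot, z up. The hooks stand out to -x, towards the robot, over a 22 mm high drip tray. Rack body (142 mm) passes between the hook rods (157 mm clear).
- clamp_left: Grey block 30 x 26 x 40 mm on the rail at rail y = +82.5 mm, thumbscrew up to 43 mm. Origin on rail axis, axes as the rail's. Holds a hook of 8 mm rod: runs level to -x (top of this shoulder 18 mm above origin), dips into a U cradle about 14 mm wide inside, ends in an upturned tip, top at 39 mm. Bar axis: 13 mm above origin when seated, 23 mm if it only lies on the shoulder.
- clamp_right: Same clamp and hook at rail y = -82.5 mm. Each hook's reach is set by hand, differs from hook to hook and is NOT reported: middle of the cradle 60 to 98 mm from the rail axis; see or feel it. A bar drawn to -x with its axis 26 to 29 mm above the origin stops against the inner sides of the tips, then about 2 mm to -x of the cradles' middle. Reach holds against 50 N.
- ice_pan: Bystander: open yellow pan, 148 x 196 x 92 mm, with a blue tube float inside; stands to one side in front, the rack to the other. Origin: centre of the underside.
- well_plate: Bystander: low white well plate, 85 x 127 x 14 mm. Origin: centre of the underside.
- reagent_bottle: Bystander: clear bottle, 70 mm diameter, 150 mm high. Origin: centre of the underside.
- amber_bottle: Bystander: amber bottle, 60 mm diameter, 120 mm high. Origin: centre of the underside.
- beaker: Bystander: glass beaker, 70 mm diameter, 85 mm high. Origin: centre of the underside.
- tip_box: Bystander: pipette-tip box, 82 x 122 x 74 mm. Origin: centre of the underside.
- timer: Bystander: small white timer, 50 x 75 x 16 mm. Origin: centre of the underside.

How it is judged:
On the way:
1. Still held in the fingers, the rack has both bar ends down in the cradles and both hooks carry load at once, more than the rack's own weight would give: over 4 N each for 0.3 s (((z of bar_a in the frame of clamp_left between 0.007 and 0.016 m and x of bar_a in the frame of clamp_left between -0.107 and -0.052 m and y of bar_a in the frame of clamp_left between -0.012 and 0.012 m and z of bar_b in the frame of clamp_right between 0.007 and 0.016 m and x of bar_b in the frame of clamp_right between -0.107 and -0.052 m and y of bar_b in the frame of clamp_right between -0.012 and 0.012 m) or (z of bar_a in the frame of clamp_right between 0.007 and 0.016 m and x of bar_a in the frame of clamp_right between -0.107 and -0.052 m and y of bar_a in the frame of clamp_right between -0.012 and 0.012 m and z of bar_b in the frame of clamp_left between 0.007 and 0.016 m and x of bar_b in the frame of clamp_left between -0.107 and -0.052 m and y of bar_b in the frame of clamp_left between -0.012 and 0.012 m)) and contact force between rack and clamp_left above 4 N and contact force between rack and clamp_right above 4 N and contact force between the fingers and rack above 2 N), for 0.3 s.
At the end, for the whole second after the job is handed in: Both bar ends lie in the cradles (bar axis 7 to 16 mm above the clamp's origin, 52 to 107 mm from the rail's axis, within 12 mm sideways), one on each hook, each hook carries over 0.5 N, and the released rack hangs upright (within 0.15 rad) and still (under 40 mm/s) (((z of bar_a in the frame of clamp_left between 0.007 and 0.016 m and x of bar_a in the frame of clamp_left between -0.107 and -0.052 m and y of bar_a in the frame of clamp_left between -0.012 and 0.012 m and z of bar_b in the frame of clamp_right between 0.007 and 0.016 m and x of bar_b in the frame of clamp_right between -0.107 and -0.052 m and y of bar_b in the frame of clamp_right between -0.012 and 0.012 m) or (z of bar_a in the frame of clamp_right between 0.007 and 0.016 m and x of bar_a in the frame of clamp_right between -0.107 and -0.052 m and y of bar_a in the frame of clamp_right between -0.012 and 0.012 m and z of bar_b in the frame of clamp_left between 0.007 and 0.016 m and x of bar_b in the frame of clamp_left between -0.107 and -0.052 m and y of bar_b in the frame of clamp_left between -0.012 and 0.012 m)) and contact force between rack and clamp_left above 0.5 N and contact force between rack and clamp_right above 0.5 N and linear speed of rack below 0.04 m/s and angle between rack's own z axis and vertical below 0.15 rad and contact force between the fingers and rack below 0.01 N); the robot touches nothing.
It fails at once if The rack is forced: over 20 N on a hook (contact force between rack and clamp_left above 20 N or contact force between rack and clamp_right above 20 N).
It fails at once if The rack is tipped more than 0.6 rad (angle between rack's own z axis and vertical above 0.6 rad).
It fails at once if Another thing on the bench is shifted more than 30 mm or knocked over (distance of any of ice_pan, well_plate, reagent_bottle, amber_bottle, beaker, tip_box, timer from where it was at the start of the episode above 0.03 m or angle between any of ice_pan, well_plate, reagent_bottle, amber_bottle, beaker, tip_box, timer's own z axis and vertical above 0.4 rad).
It also fails if it takes over 58 s, if anything falls off the work surface, if the arm or the gripper's body presses on something with over 40 N, if the wrist force passes 120 N, or if a joint passes its speed limit or range.

## Working session

There is one attempt and no reset: what is moved stays moved. The work goes in short steps, each a Python script; the robot and the scene stay as the last script left them, time stands still between calls to the robot, and variables do not carry over. Pictures are saved under pics/ and viewed, and the job is handed in when it is done.

```bash
ls; mkdir -p pics; python3 - <<'E'
from cell import bot
import cv2,numpy as np
np.set_printoptions(precision=4,suppress=True)
for n in ["scene","side","wrist"]:
    im=bot.camera(n); cv2.imwrite(f"pics/{n}0.png",im[:,:,::-1])
    c=bot.calibration(n); print(n,c)
    for t in ["rack","rail","clamp_left","clamp_right","ice_pan","grip","bar_a"]:
        print(n,t,[(np.round(d['bbox'],1).tolist(),round(d['confidence'],2)) for d in bot.search_frame(n,t)[:3]])
print(bot.read_clock(),bot.read_tool_rot(),bot.read_ft_force())
E
```

```text
pics
scene {'mtx': array([[562.3704,   0.    , 317.209 ],
       [  0.    , 562.3704, 237.9527],
       [  0.    ,   0.    ,   1.    ]]), 'extrinsics': array([[ 0.0218,  0.9997, -0.0073,  0.0231],
       [ 0.7587, -0.0213, -0.6511, -0.3095],
       [-0.6511,  0.0086, -0.7589,  1.6266],
       [ 0.    ,  0.    ,  0.    ,  1.    ]])}
scene rack [([147.0, 184.8, 86.9, 58.1], 0.57)]
scene rail [([238.3, 213.5, 224.2, 90.1], 0.7)]
scene clamp_left [([386.8, 212.9, 19.2, 63.5], 0.58)]
scene clamp_right [([298.8, 227.6, 14.8, 62.6], 0.55)]
scene ice_pan [([414.1, 184.5, 94.7, 70.3], 0.56)]
scene grip [([148.5, 186.1, 90.0, 59.1], 0.76)]
scene bar_a [([150.8, 185.5, 86.4, 59.6], 0.6)]
side {'mtx': array([[517.7678,   0.    , 313.3226],
       [  0.    , 517.7678, 243.531 ],
       [  0.    ,   0.    ,   1.    ]]), 'extrinsics': array([[ 0.8524, -0.5227, -0.0086, -0.4718],
       [-0.3229, -0.5134, -0.7951,  0.301 ],
       [ 0.4112,  0.6806, -0.6064,  1.0157],
       [ 0.    ,  0.    ,  0.    ,  1.    ]])}
side rack [([303.3, 329.5, 52.5, 131.7], 0.76)]
side rail [([297.3, 159.3, 129.5, 82.8
[... 176 characters left out ...]
 197.6, 80.0, 77.3], 0.73)]
side grip []
side bar_a [([306.3, 328.9, 47.8, 135.0], 0.64), ([250.3, 168.1, 23.6, 57.0], 0.26), ([284.0, 167.1, 14.3, 44.7], 0.2)]
wrist {'mtx': array([[366.8379,   0.    , 322.3682],
       [  0.    , 366.8379, 237.6745],
       [  0.    ,   0.    ,   1.    ]]), 'hand_eye': array([[ 1.    ,  0.0001,  0.0005, -0.0006],
       [-0.0004, -0.2983,  0.9545, -0.1424],
       [ 0.0003, -0.9545, -0.2983,  0.0758],
       [ 0.    ,  0.    ,  0.    ,  1.    ]])}
wrist rack []
wrist rail []
wrist clamp_left []
wrist clamp_right []
wrist ice_pan [([85.6, 389.6, 174.2, 88.8], 0.66)]
wrist grip []
wrist bar_a []
1.2 [ 0.5595 -0.5595 -0.4324  0.4324] [ 0.3665 -0.0597  0.6417]
```

View images.

View pics/scene0.png

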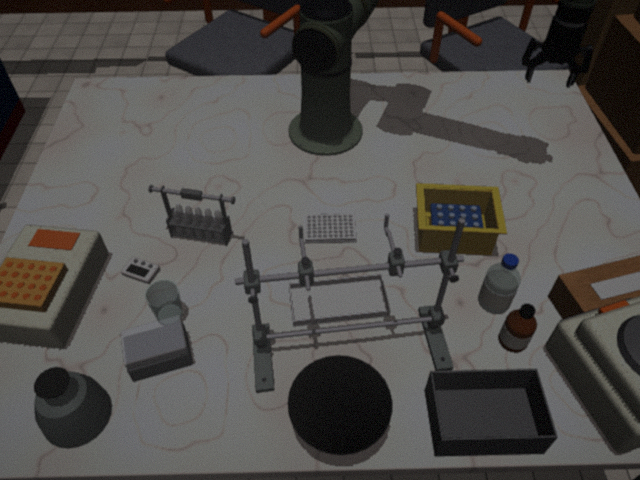

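View pics/side0.png

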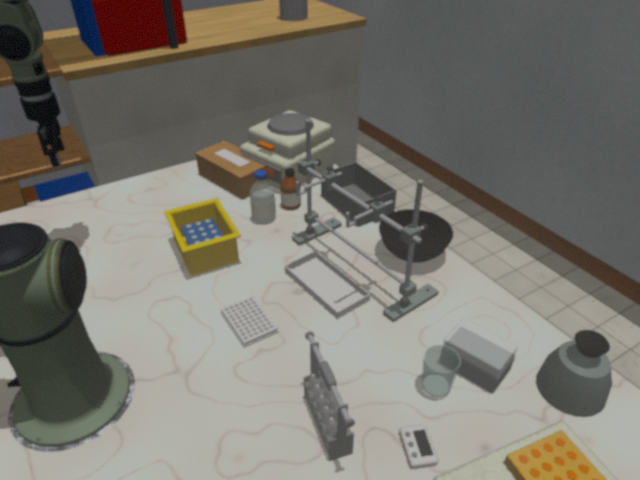

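View pics/wrist0.png

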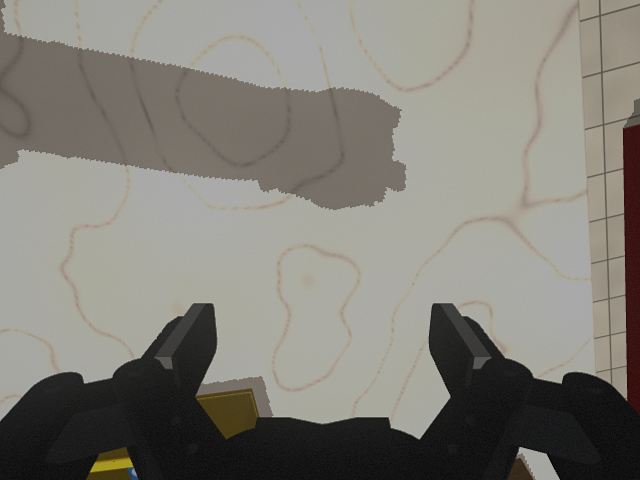

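The scene view shows the rack at ~(192,215), the stand at (350,285) with hook tips at about (301,230) and (387,218), the pan at (460,217) and the plate at (330,228). I'll zoom in for accurate pixels.

```bash
python3 - <<'E'
import cv2
def z(src,x,y,w,h,k,out):
    im=cv2.imread(src)[y:y+h,x:x+w]; im=cv2.resize(im,None,fx=k,fy=k,interpolation=cv2.INTER_CUBIC)
    im=cv2.convertScaleAbs(im,alpha=1.4)
    for i in range(0,w,10): cv2.line(im,(i*k,0),(i*k,8 if i%50 else 20),(0,0,255),1); (i%50==0) and cv2.putText(im,str(x+i),(i*k+2,30),0,.45,(0,0,255),1)
    for i in range(0,h,10): cv2.line(im,(0,i*k),(8 if i%50 else 20,i*k),(0,0,255),1); (i%20==0) and cv2.putText(im,str(y+i),(12,i*k+4),0,.45,(0,0,255),1)
    cv2.imwrite(out,im)
z("pics/scene0.png",140,170,110,80,7,"pics/z1.png")
z("pics/scene0.png",230,200,250,180,3,"pics/z2.png")
z("pics/side0.png",290,320,70,150,4,"pics/z3.png")
z("pics/side0.png",280,110,160,140,5,"pics/z4.png")
E
```

```text
(no output)
```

View pics/z1.png

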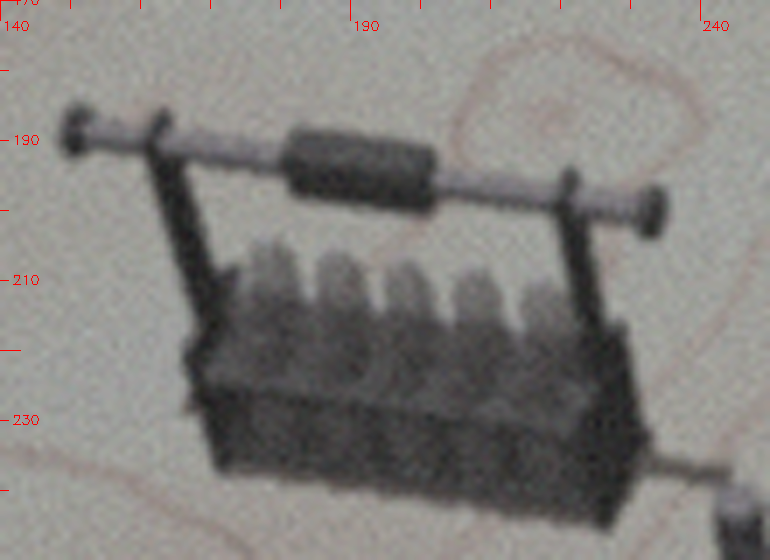

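View pics/z2.png

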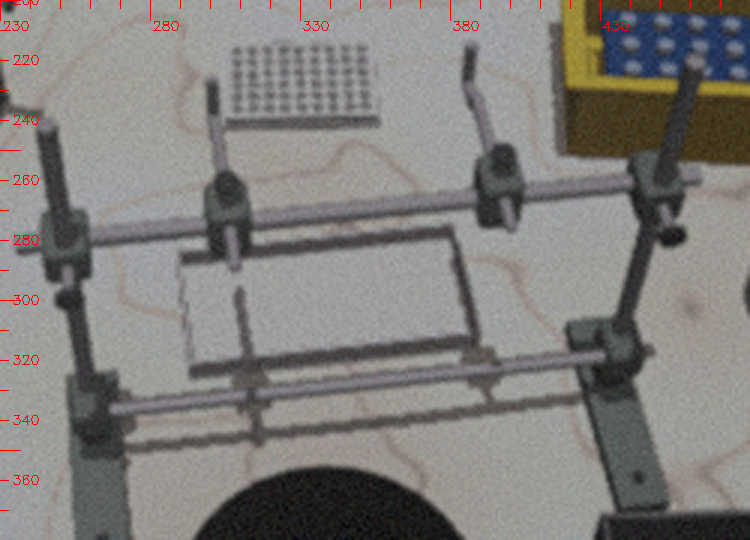

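View pics/z3.png

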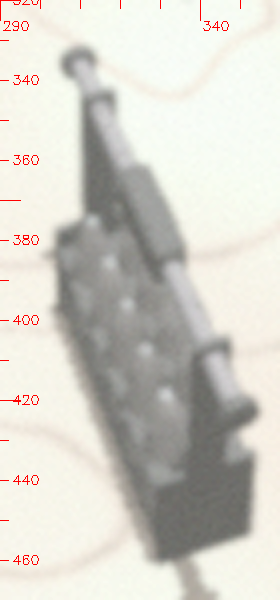

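View pics/z4.png

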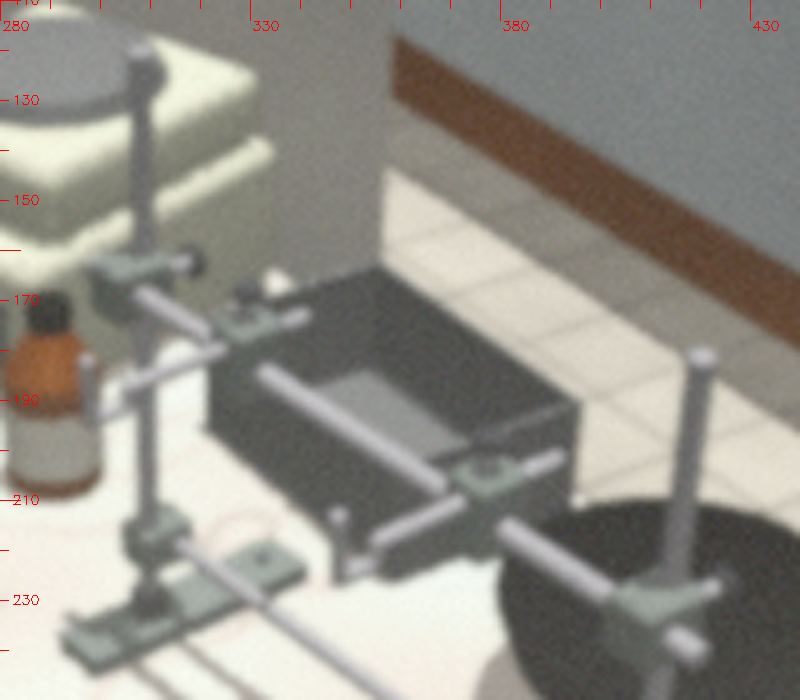

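```bash
cat > h.py <<'E'
import numpy as np,cv2
from scipy.optimize import least_squares
from scipy.spatial.transform import Rotation as R
from cell import bot
np.set_printoptions(precision=4,suppress=True)
CAL={n:bot.calibration(n) for n in ("scene","side")}
def proj(n,P):
    c=CAL[n];P=np.atleast_2d(P);E=c["extrinsics"]
    q=P@E[:3,:3].T+E[:3,3]; q=q@c["mtx"].T
    return q[:,:2]/q[:,2:]
def tri(ps,pd):
    Ps=[CAL[n]["mtx"]@CAL[n]["extrinsics"][:3] for n in("scene","side")]
    X=cv2.triangulatePoints(Ps[0],Ps[1],np.array(ps,float).reshape(2,1),np.array(pd,float).reshape(2,1)).ravel();X=X[:3]/X[3]
    return X,np.hypot(*(proj("scene",X)[0]-ps)),np.hypot(*(proj("side",X)[0]-pd))
E
python3 - <<'E'
from h import *
for k,a,b in [("+y head",(233,200),(309.5,335)),("-y head",(150.5,189),(349.5,422)),("grip",(191.7,194.5),(328.5,373)),
 ("tipL",(387,214.5),(297.5,182)),("tipR",(300.5,228),(347.5,213)),("backL",(401,276),(341,173)),("backR",(309,289),(391,201)),
 ("railR end",(235,283),(421,240))]: print(k,*tri(a,b))
# rack fit: head ends axis at z=.14
obs=[("scene",(233,200),.097),("scene",(150.5,189),-.097),("scene",(191.7,194.5),0),("side",(309.5,335),.097),("side",(349.5,422),-.097),("side",(328.5,373),0)]
def f(p):
    return np.ravel([proj(n,[p[0]-s*np.sin(p[2]),p[1]+s*np.cos(p[2]),.14])[0]-u for n,u,s in obs])
r=least_squares(f,[.4,-.25,0]);print("rack",r.x,r.fun.reshape(-1,2))
def g(p,full=False):
    x,y,z,w,rl,rr=p
    def W(a,b,c): return [x+a*np.cos(w)-b*np.sin(w),y+a*np.sin(w)+b*np.cos(w),z+c]
    o=[("scene",(235,283),W(0,-.21,0)),("scene",(463,258),W(0,.21,0)),("side",(421,240),W(0,-.21,0)),
     ("scene",(387,214.5),W(-rl-.011,.0825,.039)),("side",(297.5,182),W(-rl-.011,.0825,.039)),
     ("scene",(300.5,228),W(-rr-.011,-.0825,.039)),("side",(347.5,213),W(-rr-.011,-.0825,.039)),
     ("scene",(397.5,251),W(0,.0825,.043)),("scene",(305,260),W(0,-.0825,.043)),
     ("side",(327.5,169),W(0,.0825,.043)),("side",(377.5,200),W(0,-.0825,.043))]
    return np.ravel([proj(n,X)[0]-u for n,u,X in o])
r=least_squares(g,[.6,0,.22,0,.08,.08],loss='soft_l1');print("rail",r.x,np.rad2deg(r.x[3]));print(g(r.x).reshape(-1,2))
E
```

```text
+y head [ 0.4123 -0.2185  0.1412] 0.16838907294512281 0.23989580219584328
-y head [ 0.3715 -0.4076  0.1415] 0.1855409772893395 0.317771830296034
grip [ 0.3941 -0.3116  0.1434] 0.010153707129261702 0.015758881473122436
tipL [0.5736 0.0974 0.257 ] 0.2791643299511897 0.27667790978274076
tipR [ 0.5998 -0.0647  0.2549] 0.4830063551920211 0.5139755973548049
backL [0.7012 0.1111 0.2344] 0.19490517118629552 0.1699804066327359
backR [ 0.7246 -0.0513  0.2347] 0.10959511954640974 0.10214290510503585
railR end [ 0.6987 -0.1829  0.2217] 0.1896813841026303 0.19715935307179816
rack [ 0.3928 -0.312  -0.2139] [[ 0.4845  0.8274]
 [ 0.6204  0.554 ]
 [ 0.1914  0.6344]
 [-0.0659 -0.337 ]
 [ 0.2853  0.1189]
 [-0.5634  1.7646]]
rail [0.6723 0.0253 0.2168 0.1104 0.0795 0.0709] 6.325593827703933
[[ 0.3195  0.0585]
 [-0.2089 -0.1573]
 [-1.1617  2.674 ]
 [-0.2955  0.5187]
 [-0.2946  0.3251]
 [-0.2629 -0.562 ]
 [ 0.8308  0.1461]
 [ 0.1847 -0.5514]
 [ 0.4141  0.4806]
 [ 0.9769 -0.6318]
 [ 0.0692 -1.8742]]
```

```bash
cat >> h.py <<'E'
def q_yaw(p,flip=False):
    c,s=np.cos(p),np.sin(p)
    M=np.array([[c,0,-s],[s,0,c],[0,-1,0]])
    if flip: M=M@np.diag([-1,1,-1])
    q=R.from_matrix(M).as_quat(); return [q[3],q[0],q[1],q[2]]
def tool():
    q=bot.read_tool_rot(); T=np.eye(4);T[:3,:3]=R.from_quat([q[1],q[2],q[3],q[0]]).as_matrix();T[:3,3]=bot.read_position();return T
def wproj(T,P):
    c=bot.calibration("wrist");C=np.linalg.inv(T@c["hand_eye"]);P=np.atleast_2d(P)
    q=P@C[:3,:3].T+C[:3,3];q=q@c["mtx"].T
    return q[:,:2]/q[:,2:]
E
python3 - <<'E'
from h import *
print(tool())
for f in(False,True):
    for P,y in [((.64,-.08,.44),.11),((.39,-.36,.30),-.214),((.393,-.312,.121),-.214),((.593,.02,.23),.163),((.593,.02,.30),.163)]:
        print(f,P,bot.solve_ik(P,q_yaw(y,f)))
E
```

```text
[[ 0.252  -0.     -0.9677  0.1386]
 [ 0.9677 -0.      0.252   0.5323]
 [-0.     -1.      0.      0.2313]
 [ 0.      0.      0.      1.    ]]
False (0.64, -0.08, 0.44) [-0.2387  0.5123  0.6164  1.6749  0.      1.2221]
False (0.39, -0.36, 0.3) [-0.8845  0.2539 -0.1156  1.2013  0.      0.9003]
False (0.393, -0.312, 0.121) [-0.8182  0.3454 -0.4757  0.7497  0.      0.9666]
False (0.593, 0.02, 0.23) [-0.0907  0.4076 -0.0754  1.0878  0.      1.3171]
False (0.593, 0.02, 0.3) [-0.0907  0.3763  0.0557  1.2502  0.      1.3171]
True (0.64, -0.08, 0.44) [-0.2387  0.5123  0.6164  1.6749  0.     -1.9195]
True (0.39, -0.36, 0.3) [-0.8845  0.2539 -0.1156  1.2013  0.     -2.2413]
True (0.393, -0.312, 0.121) [-0.8182  0.3454 -0.4757  0.7497  0.     -2.175 ]
True (0.593, 0.02, 0.23) [-0.0907  0.4076 -0.0754  1.0878  0.     -1.8244]
True (0.593, 0.02, 0.3) [-0.0907  0.3763  0.0557  1.2502  0.     -1.8244]
```

```bash
python3 - <<'E'
from h import *
p=bot.read_position();bot.move_linear([p[0],p[1],.40],speed=.3)
bot.move_pose([.62,-.09,.44],q_yaw(.11))
T=tool();im=bot.camera("wrist");cv2.imwrite("pics/w1.png",im[:,:,::-1]);np.save("T1.npy",T)
bot.move_pose([.40,-.36,.32],q_yaw(-.214))
T=tool();im=bot.camera("wrist");cv2.imwrite("pics/w2.png",im[:,:,::-1]);np.save("T2.npy",T)
print(bot.read_clock())
E
```

```text
6.1583
```

View pics/w1.png

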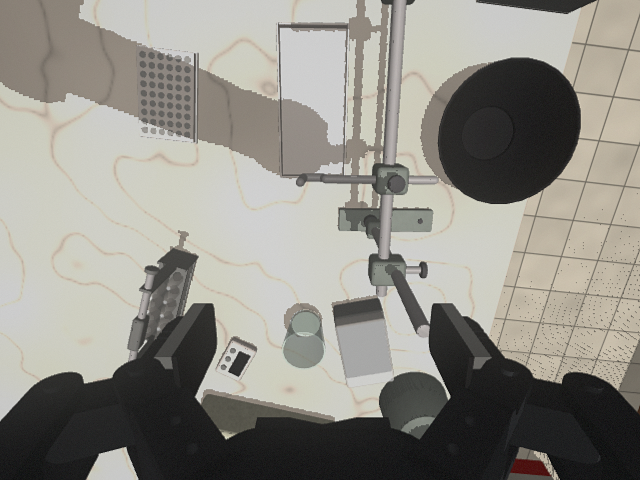

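View pics/w2.png

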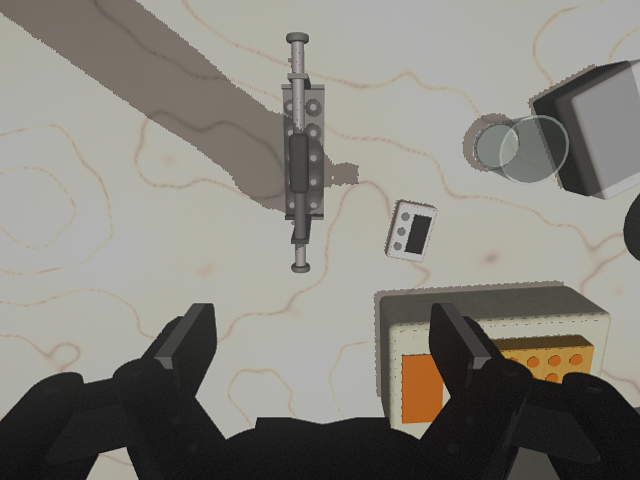

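w1 shows only the right hook (tip ~(303,181), clamp (390,181)). w2 shows the rack bar cleanly, with heads at (297,38) and (300,268) and the grip at (300,163). I need one more look with both hooks in view.

```bash
python3 - <<'E'
from h import *
bot.move_pose([.608,.015,.44],q_yaw(.11))
T=tool();im=bot.camera("wrist");cv2.imwrite("pics/w3.png",im[:,:,::-1]);np.save("T3.npy",T)
print(bot.read_clock())
for t in("clamp_left","clamp_right"): print(bot.search_frame("wrist",t)[:2])
E
```

```text
7.8417
[{'bbox': [291.0, 94.3, 145.1, 32.6], 'confidence': 0.95}]
[{'bbox': [290.1, 93.6, 147.2, 33.5], 'confidence': 0.27}]
```

View pics/w3.png

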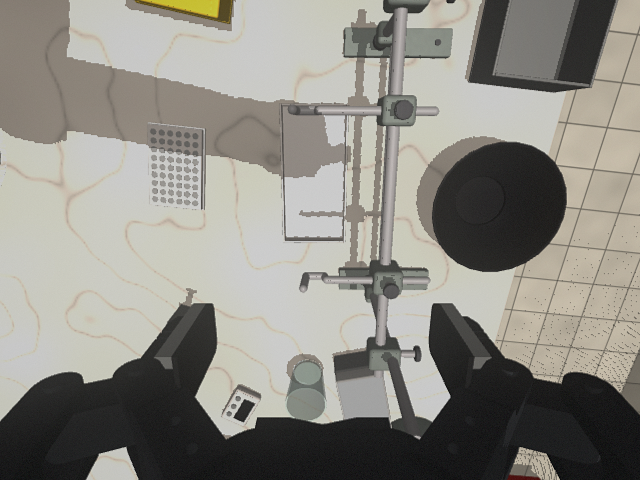

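Both hooks now show: left from tip (295,110) to clamp (398,110), right from tip (305,287) to clamp (386,280). Zooming in.

```bash
python3 - <<'E'
import cv2
def z(src,x,y,w,h,k,out):
    im=cv2.imread(src)[y:y+h,x:x+w]; im=cv2.resize(im,None,fx=k,fy=k,interpolation=cv2.INTER_CUBIC)
    for i in range(0,w,10): cv2.line(im,(i*k,0),(i*k,8),(0,0,255),1); (i%20==0) and cv2.putText(im,str(x+i),(i*k+2,20),0,.45,(0,0,255),1)
    for i in range(0,h,10): cv2.line(im,(0,i*k),(8,i*k),(0,0,255),1); (i%10==0) and cv2.putText(im,str(y+i),(12,i*k+4),0,.45,(0,0,255),1)
    return im
import numpy as np
a=z("pics/w3.png",280,90,160,45,5,0);b=z("pics/w3.png",280,255,160,50,5,0)
cv2.imwrite("pics/z5.png",np.vstack([a,b]))
E
```

```text
(no output)
```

View pics/z5.png

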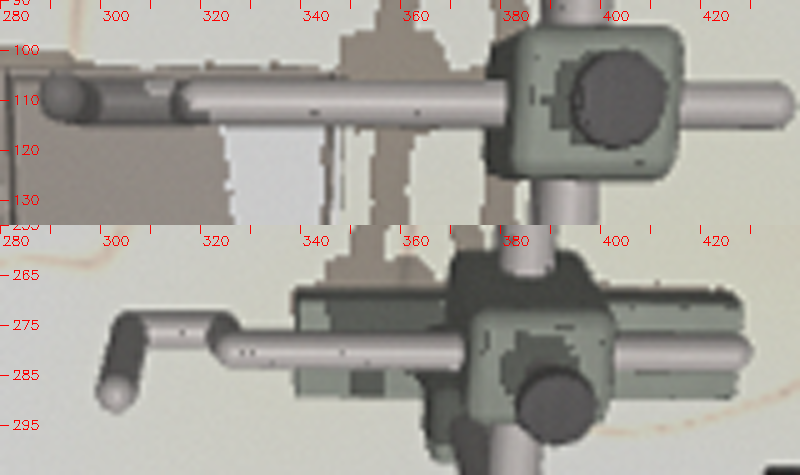

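```bash
cat > fit.py <<'E'
from h import *
T2,T3=np.load("T2.npy"),np.load("T3.npy")
def PJ(n,X): return wproj({"w2":T2,"w3":T3}[n],X)[0] if n[0]=="w" else proj(n,X)[0]
def g(p):
    x,y,z,w,rl,rr=p
    def W(a,b,c): return [x+a*np.cos(w)-b*np.sin(w),y+a*np.sin(w)+b*np.cos(w),z+c]
    o=[("scene",(235,283),W(0,-.21,0)),("scene",(463,258),W(0,.21,0)),("side",(421,240),W(0,-.21,0)),
     ("scene",(387,214.5),W(-rl-.011,.0825,.039)),("side",(297.5,182),W(-rl-.011,.0825,.039)),
     ("scene",(300.5,228),W(-rr-.011,-.0825,.039)),("side",(347.5,213),W(-rr-.011,-.0825,.039)),
     ("scene",(397.5,251),W(0,.0825,.043)),("scene",(305,260),W(0,-.0825,.043)),
     ("side",(327.5,169),W(0,.0825,.043)),("side",(377.5,200),W(0,-.0825,.043)),
     ("w3",(293,109.5),W(-rl-.011,.0825,.039)),("w3",(303.4,288.6),W(-rr-.011,-.0825,.039)),
     ("w3",(403.6,110),W(0,.0825,.043)),("w3",(391.4,291),W(0,-.0825,.043))]
    return np.ravel([PJ(n,X)-u for n,u,X in o])
r=least_squares(g,[.67,0.025,.22,.11,.08,.07],loss='soft_l1');print("rail",r.x);print(g(r.x).reshape(-1,2))
obs=[("scene",(233,200),.097),("scene",(150.5,189),-.097),("scene",(191.7,194.5),0),("side",(309.5,335),.097),("side",(349.5,422),-.097),("w2",(297,38),.097),("w2",(300.2,267.5),-.097)]
def f(p):
    return np.ravel([PJ(n,[p[0]-s*np.sin(p[2]),p[1]+s*np.cos(p[2]),.14])-u for n,u,s in obs])
r=least_squares(f,[.4,-.31,-.21]);print("rack",r.x,r.fun.reshape(-1,2))
E
python3 fit.py
```

```text
rail [0.6737 0.025  0.2175 0.1064 0.0804 0.0734]
[[ 0.0632  0.1025]
 [-0.0002  0.567 ]
 [-0.7999  2.4165]
 [-0.198   0.5881]
 [-0.0117 -0.0293]
 [-0.4017 -1.4049]
 [ 0.2938  0.16  ]
 [ 0.2118 -0.0305]
 [ 0.2467  0.732 ]
 [ 1.6508 -1.0335]
 [ 0.573  -2.215 ]
 [-0.1469 -0.1495]
 [ 0.2699  0.4862]
 [-0.7185 -0.5428]
 [-0.1434  0.0711]]
rack [ 0.3907 -0.3138 -0.2159] [[-0.2789  0.2488]
 [ 0.0115 -0.116 ]
 [-0.4974  0.0092]
 [-0.4109  0.6939]
 [-0.2436  1.6257]
 [ 0.1225 -0.4451]
 [ 0.4288 -0.712 ]]
```

```bash
cat >> h.py <<'E'
RAIL=np.array([.6737,.025,.2175]);RY=.1064
def rp(a,b,c):  # rail frame bar-centre -> TCP position
    return [RAIL[0]+a*np.cos(RY)-b*np.sin(RY),RAIL[1]+a*np.sin(RY)+b*np.cos(RY),RAIL[2]+c-.019]
def st(s=""): print(s,"t",round(bot.read_clock(),2),"p",np.array(bot.read_position()),"F",np.array(bot.read_ft_force()),"M",np.array(bot.read_moment()))
E
python3 - <<'E'
from h import *
bot.move_pose([.3907,-.3138,.22],q_yaw(-.216)); st("above")
bot.move_linear([.3907,-.3138,.121],speed=.12); st("down")
bot.set_gripper(0.0,80); st("grip"); print(bot.read_gripper_width())
bot.move_linear([.3907,-.3138,.14],speed=.06); st("lift")
im=bot.camera("wrist");cv2.imwrite("pics/w4.png",im[:,:,::-1])
im=bot.camera("scene");cv2.imwrite("pics/s4.png",im[:,:,::-1])
E
```

```text
above t 9.6 p [ 0.3917 -0.3139  0.2206] F [ 0.3084  1.0131 -0.1332] M [ 0.0004  0.0053 -0.0174]
down t 10.57 p [ 0.3912 -0.3142  0.1216] F [-0.195  -0.1456  0.1205] M [-0.0117  0.0473 -0.0227]
grip t 11.22 p [ 0.3907 -0.3139  0.1213] F [-1.1405  0.7155  4.2933] M [ 0.1506  0.2461 -0.0747]
0.1749571512007709
lift t 11.68 p [ 0.3908 -0.3139  0.1402] F [ 0.7397  0.5548 -4.6439] M [-0.0005 -0.0633  0.0134]
```

View pics/w4.png

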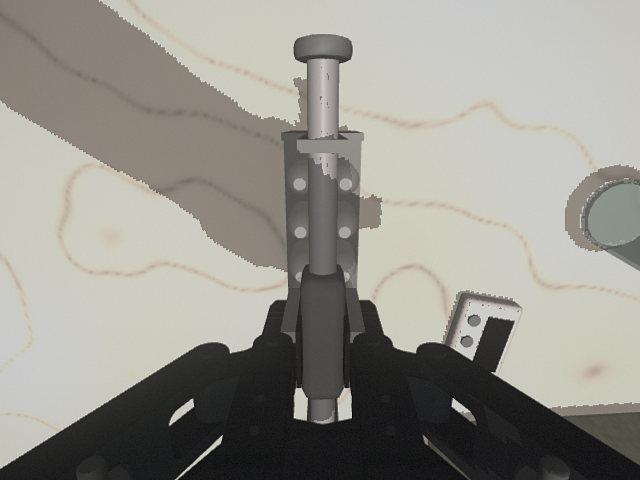

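The grasp is good: opening 14.9 mm, weight ~4.6 N, and the bar runs straight down column ~322. Next I'll check the grip offset along the bar from the head, then carry it.

```bash
python3 - <<'E'
from h import *
for z in(.094,.1): print(wproj(np.eye(4),[[0,-.019,z]]))
yw=.149
bot.move_linear([.3907,-.3138,.275],speed=.2)
bot.move_linear(rp(-.17,0,.065),speed=.22,rotation=q_yaw(yw)); st("pre")
im=bot.camera("wrist");cv2.imwrite("pics/w5.png",im[:,:,::-1])
im=bot.camera("scene");cv2.imwrite("pics/s5.png",im[:,:,::-1])
im=bot.camera("side");cv2.imwrite("pics/d5.png",im[:,:,::-1])
E
```

```text
[[321.2494  60.0111]]
[[321.2368  38.1247]]
pre t 14.31 p [0.5044 0.0063 0.2635] F [ 0.038  -0.2534 -5.6901] M [-0.0086  0.0257  0.0269]
```

View pics/w5.png

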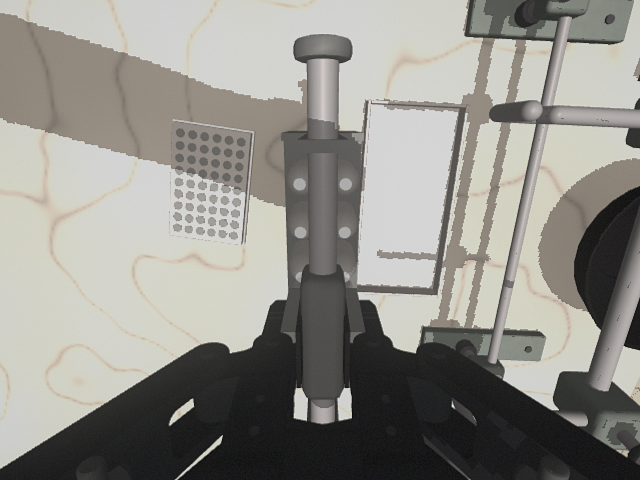

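View pics/s5.png

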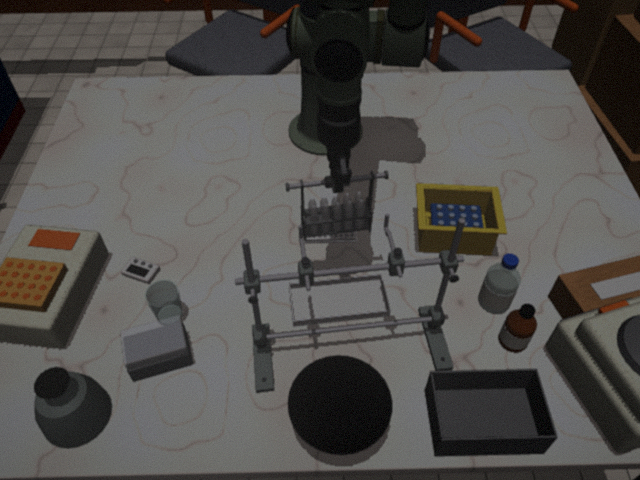

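View pics/d5.png

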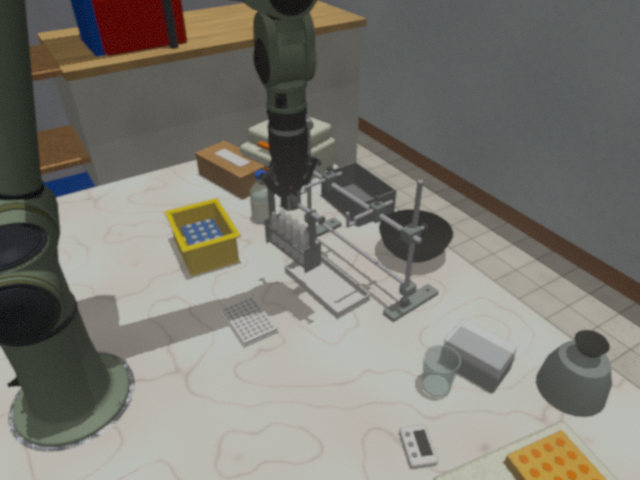

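```bash
python3 - <<'E'
from h import *
q=q_yaw(.149);M=R.from_quat([q[1],q[2],q[3],q[0]]).as_matrix();T=np.eye(4);T[:3,:3]=M;T[:3,3]=[.5044,.0063,.2635]
def W(a,b,c): return np.array(rp(a,b,c))+[0,0,.019]
print("pred tipL in w5",wproj(T,[W(-.091,.0825,.039)]))
bot.move_linear(rp(-.052,0,.065),speed=.12); 
bot.move_linear(rp(-.052,0,.036),speed=.1); bot.wait(.3); st("above shoulder")
im=bot.camera("wrist");cv2.imwrite("pics/w6.png",im[:,:,::-1])
hit=bot.move_linear(rp(-.052,0,.012),speed=.015,until_force=3); st(f"hit {hit}")
E
```

```text
pred tipL in w5 [[536.7724 111.8388]]
above shoulder t 16.33 p [0.6223 0.0194 0.2352] F [-0.0439  0.5152 -5.6516] M [-0.008   0.0275 -0.0161]
hit True t 17.23 p [0.622  0.0195 0.2236] F [-0.4216 -0.6549  5.6133] M [ 0.0012 -0.0758  0.0056]
```

View pics/w6.png

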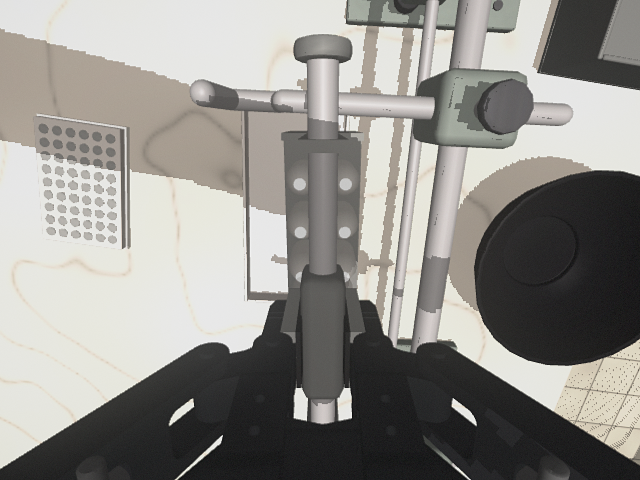

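The shoulder contact was felt on both hooks (moment balanced), at bar z = 0.2426, which puts the rail at about 0.2196. Next I raise to 27.5 mm above the origin and draw towards the tips.

```bash
sed -i 's/^RAIL=.*;RY/RAIL=np.array([.6737,.025,.2196]);RY/' h.py; python3 - <<'E'
from h import *
c=.0275
bot.move_linear(rp(-.052,0,c),speed=.05)
bot.move_linear(rp(-.071,0,c),speed=.05);bot.wait(.3);st("near")
hit=bot.move_linear(rp(-.088,0,c),speed=.008,until_force=2.5); st(f"hit {hit}")
bot.wait(.3);st("settled")
p=np.array(bot.read_position())-RAIL;print("rail a,b",p[0]*np.cos(RY)+p[1]*np.sin(RY),-p[0]*np.sin(RY)+p[1]*np.cos(RY),p[2]+.019)
E
```

```text
near t 18.35 p [0.6033 0.0175 0.2281] F [ 0.0664  0.3166 -5.5938] M [ 0.0089 -0.045   0.03  ]
hit True t 19.57 p [0.594  0.0166 0.2274] F [ 3.6635  0.549  -1.7909] M [ 0.1007 -0.7587 -0.0231]
settled t 19.88 p [0.5939 0.0167 0.2265] F [ 5.1349  0.1975 -1.4369] M [ 0.0981 -1.0605 -0.011 ]
rail a,b -0.0801932532773276 0.00022348036890059916 0.02587621372375971
```

Both tips were felt almost equally (Mz ≈ 0), at rail x = -80.2 mm, so the cradle middles lie near -78.2 mm and the yaw is right. Backing off 2 mm and lowering.

```bash
python3 - <<'E'
from h import *
a=-.0782
bot.move_linear(rp(a,0,.029),speed=.02);bot.wait(.3);st("backed")
hit=bot.move_linear(rp(a,0,.004),speed=.010,until_force=4); st(f"hit {hit}")
bot.wait(.3);st("settled")
p=np.array(bot.read_position())-RAIL;print("rail a,b",p[0]*np.cos(RY)+p[1]*np.sin(RY),-p[0]*np.sin(RY)+p[1]*np.cos(RY),p[2]+.019)
im=bot.camera("wrist");cv2.imwrite("pics/w7.png",im[:,:,::-1])
im=bot.camera("side");cv2.imwrite("pics/d7.png",im[:,:,::-1])
E
```

```text
backed t 20.57 p [0.5957 0.0167 0.2295] F [-0.2969  1.3448 -6.2159] M [-0.0292 -0.0731 -0.03  ]
hit True t 22.11 p [0.596  0.0167 0.2136] F [0.0092 0.8063 5.0352] M [-0.0295 -0.0905 -0.0175]
settled t 22.41 p [0.596  0.0167 0.2136] F [ 0.4661 -0.7419  7.1883] M [-0.0639 -0.0139 -0.0184]
rail a,b -0.07819279405441898 -3.9871185153347866e-05 0.012956793118683151
```

View pics/w7.png

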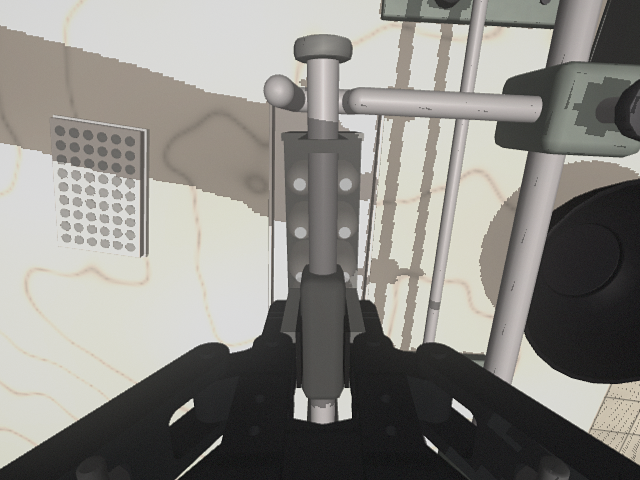

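View pics/d7.png

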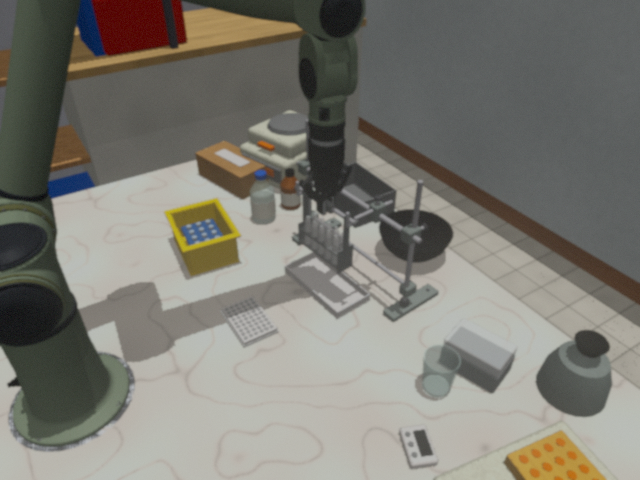

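Seated: bar at 12.96 mm above the origin, the stub in both cradles (left at image (322,98), between tip and shoulder), and about 6.4 N on each hook. Now I'll lean a little more, hold, ease off and release.

```bash
python3 - <<'E'
from h import *
p=np.array(bot.read_position())
hit=bot.move_linear([p[0],p[1],p[2]-.0015],speed=.004,until_force=2);st(f"push {hit}")
for i in range(4): bot.wait(.2);st("hold")
# ease off until tool force ~0
z=p[2]
for i in range(12):
    F=np.mean([bot.read_ft_force()[2] for _ in range(3)])
    if F<1.0: break
    z+=.0003; bot.move_linear([p[0],p[1],z],speed=.01);bot.wait(.1)
st("eased");print(i)
E
```

```text
push True t 22.8 p [0.5959 0.0167 0.2136] F [-0.6548  0.7706  4.419 ] M [-0.0699  0.068  -0.0339]
hold t 23.0 p [0.5959 0.0167 0.2136] F [-0.0808 -0.1494  6.1303] M [-0.1186  0.0665 -0.0211]
hold t 23.2 p [0.5959 0.0167 0.2136] F [0.6102 0.6574 6.5455] M [-0.1143  0.0651  0.0352]
hold t 23.4 p [0.5959 0.0167 0.2136] F [-0.3369  0.5601  5.6463] M [-0.0474  0.0706  0.0217]
hold t 23.6 p [0.596  0.0167 0.2136] F [-0.9284  0.2992  6.0362] M [-0.0727 -0.0213 -0.0254]
eased t 24.01 p [0.5959 0.0167 0.2137] F [-0.2756  0.1032  0.5684] M [-0.09    0.0413  0.0134]
1
```

```bash
python3 - <<'E'
from h import *
x,y=.5960,.0167; z=.2138
def Fz(): return np.mean([bot.read_ft_force()[2] for _ in range(4)])
for i in range(10):
    f=Fz()
    if f>8.5: break
    z-=.00015; bot.move_linear([x,y,z],speed=.01); bot.wait(.12)
print(i,z,f)
for i in range(5): bot.wait(.2);st("hold")
for i in range(14):
    f=Fz()
    if f<0: break
    z+=.00015; bot.move_linear([x,y,z],speed=.01);bot.wait(.1)
st(f"eased {i} {z:.5f}")
E
```

```text
8 0.2125999999999999 8.563591593824043
hold t 27.14 p [0.596  0.0167 0.2135] F [-4.2762  0.337   8.7139] M [-0.0713  0.6571  0.0107]
hold t 27.34 p [0.596  0.0167 0.2135] F [-3.5476 -0.2146  8.3931] M [-0.0357  0.71   -0.0131]
hold t 27.54 p [0.596  0.0167 0.2135] F [-3.2451  0.4116  8.2139] M [-0.0287  0.6982  0.0025]
hold t 27.74 p [0.596  0.0167 0.2135] F [-3.65    0.0623  8.8927] M [-0.0205  0.6723  0.0177]
hold t 27.94 p [0.596  0.0167 0.2135] F [-4.2723 -0.2319  9.6889] M [-0.0329  0.7447 -0.0196]
eased 10 0.21410 t 31.44 p [0.5959 0.0167 0.2138] F [-0.5617 -0.1582 -1.0676] M [-0.0763  0.0631  0.0557]
```

A push of about 9 N was held for more than 1 s, and both hooks shared it (Mx ≈ 0). Eased off; releasing now.

```bash
python3 - <<'E'
from h import *
bot.set_gripper(0.6); bot.wait(.3);st("open"); print(bot.read_gripper_width())
im=bot.camera("wrist");cv2.imwrite("pics/w8.png",im[:,:,::-1])
p=bot.read_position();bot.move_linear([p[0],p[1],p[2]+.12],speed=.08);st("up")
bot.move_linear([.52,p[1],.38],speed=.15);bot.wait(.5)
for n in("wrist","scene","side"): cv2.imwrite(f"pics/f_{n}.png",bot.camera(n)[:,:,::-1])
bot.wait(.3);a=bot.camera("side");cv2.imwrite("pics/f2.png",a[:,:,::-1])
st("end")
import cv2
def z(s,x,y,w,h,k): return cv2.resize(cv2.imread(s)[y:y+h,x:x+w],None,fx=k,fy=k,interpolation=cv2.INTER_CUBIC)
A=z("pics/f_scene.png",240,170,230,150,3);cv2.imwrite("pics/zf1.png",A)
cv2.imwrite("pics/zf2.png",z("pics/f_side.png",260,130,160,150,4))
E
```

```text
open t 32.18 p [0.596  0.0167 0.2141] F [0.6739 0.5444 0.2297] M [ 0.0355 -0.0565  0.043 ]
0.5974260728232306
up t 33.88 p [0.5958 0.0167 0.3335] F [ 0.7495 -1.0151  0.3747] M [-0.0009 -0.0362 -0.0197]
end t 35.62 p [0.52   0.0167 0.38  ] F [-0.5542  0.0857 -0.1616] M [-0.0082 -0.0302  0.0121]
```

View pics/zf1.png

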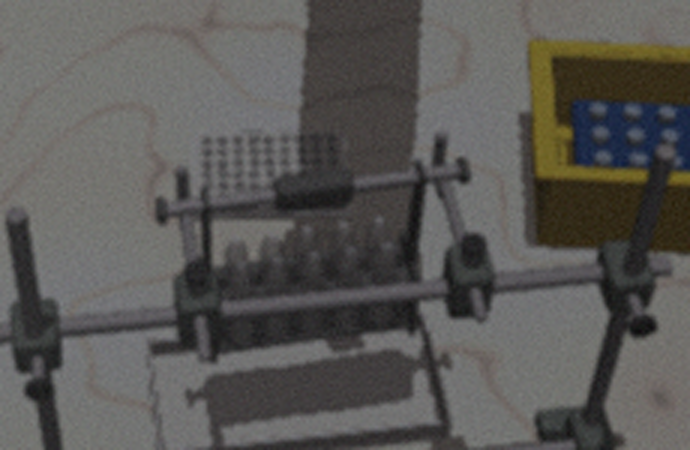

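View pics/zf2.png

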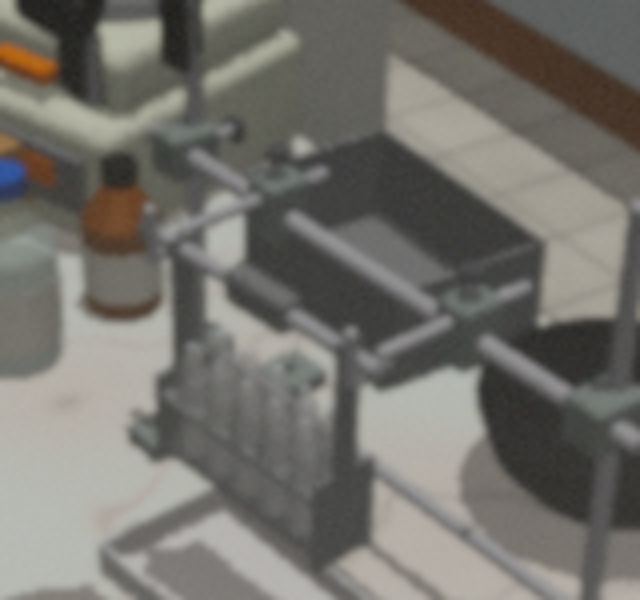

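View pics/f_wrist.png

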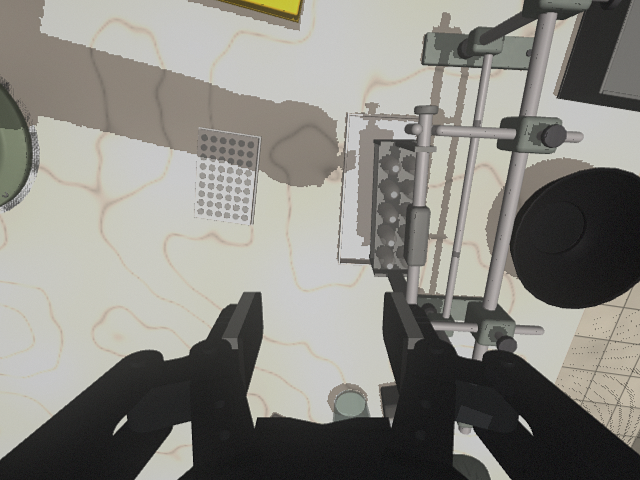

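The rack hangs level on both hooks, with the bar behind each tip (heads at (294,240) and (394,227) in the scene view), and the gripper is clear. I'll check that it's still, then hand in.

```bash
python3 - <<'E'
from h import *
print("side diff", np.abs(cv2.imread("pics/f_side.png")[150:280,280:360].astype(int)-cv2.imread("pics/f2.png")[150:280,280:360]).mean(),
 "static ref",np.abs(cv2.imread("pics/f_side.png")[350:470,380:600].astype(int)-cv2.imread("pics/f2.png")[350:470,380:600]).mean())
bot.close_job();print(bot.read_clock())
E
```

```text
side diff 1.4196153846153847 static ref 1.0998232323232324
the job is handed in; nothing more can be done
the job is handed in; nothing more can be done
```

The rack is hanging level over the drip tray with one end of its bar in each hook's cradle, and I've handed the job in. The last clock reading before that was 35.6 s. The hand-in gave no verdict.

- **Finding the hooks:** I located the rack and stand from three cameras. I then felt the hook shoulders and the inner sides of the tips, which agreed with the camera measurements to about 2 mm. The left hook reaches about 80 mm and the right about 73 mm, so I turned the bar to match.
- **Seating and leaning:** The bar sat 13.0 mm above the clamp origin, as it should when seated.
  - My first lean reached only about 6 N, because the move stopped early on a noisy force reading, so I repeated it.
  - The second lean held about 9 N for over a second. With the rack's own 5.7 N or so, each hook carried about 7 N. That split is inferred from the wrist force and the near-zero tipping moment, since the hooks aren't measured separately.
- **After release:** The force on the tool was back to about zero with the fingers clear. The final pictures show the bar behind both tips. Two pictures at least 0.3 s apart differed only slightly more over the rack (1.4) than over a still part of the bench (1.1), so I took it as still.
- **Other things on the bench:** Those I could see looked unmoved, but I didn't measure their positions again.

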